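# Right the spray bottle that keeled over against the splash board

## Robot

A 7-joint arm with a two-finger parallel gripper is mounted at the origin on the work surface; the furniture and walls round the work are solid. World frame = base frame: x ahead of the robot, y to its left, z up, the work surface at z = 0. Lengths are in mm, angles in degrees, forces in N, time in s.
With the tool pointing down it reaches from about 425 to 875 mm from the base axis. Payload 4.7 kg.
Tool frame: the origin (TCP) lies at the very end of the fingers, on their centre line; the grasp point (between the pads) lies 19 mm behind it (env.pinch_z is the distance from the TCP to the grasp point, in mm); z points along the fingers, y is the direction in which the jaws open and shut (so a half turn about z gives the same grasp; the last joint's range is limited). The gripper opens to 85 mm and grips with 20 to 120 N. Pads are 22 mm wide; open, the fingers measure 114 mm over their backs; the gripper's body (76 mm by 85 mm) begins 54 mm behind the grasp point. The pads swing forward as they close: fully open they stand 13 mm farther back than shut.
Start: joints at [68.302, 18.392, -4.016, 83.108, 1.295, 78.541, -3.26], TCP at [248.787, -600.525, 231.349] pointing down, gripper open.
Joint ranges: [-163.93, 163.93], [-17.29, 119.83], [-79.2, 71.16], [3.27, 140.29], [-89.18, 269.18], [5.43, 117.66], [-154.24, 154.24]. Speed limits (degrees/s): [147.25, 147.25, 180, 180, 180, 180, 180].

## Interface

Orientations are given as [roll, pitch, yaw] about the fixed x, y, z axes, in that order (R = Rz(yaw) Ry(pitch) Rx(roll)).
In Python, from plant import env gives the robot as it stands.
- The arm moves only by the tool servo_tool, never from a script. Its argument "steps" is a list of rows, each a list of 7 numbers: the shift along the tool's x, y, z each as a share of 0.1 m, from -1 to 1, then the turn, a rotation vector about the tool's x, y, z each as a share of pi/2 rad, from -1 to 1, then the opening, from -1 (shut) to 1 (fully open), so that 0 is half open. In form: [[dx, dy, dz, rx, ry, rz, fingers], ...]. A call has 1 to 10 rows; each row is the pose to reach, as a shift and turn from the pose measured when the call began, along the tool's axes at that moment; what a row does not reach only later rows make up. A row lasts 1/8 s, in which the tool goes at most 62.5 mm and 10.7 degrees, less where a joint would pass 70% of its speed; a pose out of reach is approached as far as the arm can. A call with a number of a shift or a turn outside -1 to 1 is refused whole. A call with a gripper value outside its range is refused whole. The fingers move at their own pace and stop on an object; "newtons" is the grip in N (left out, the last holds). Time passes only in rows, so rows that repeat a pose let the fingers close. It gives the time, the measured TCP pose, the force and the opening at its end, in the units of the state.
- env.get_obs(): the state, without advancing time (a new reading comes with each control period).
- env.get_image(name): name is "scene" or "side" or "wrist"; returns the picture (420x560x3 uint8, red, green, blue); there is no depth.
- env.calibration(name): a dict with "mtx" (3x3 intrinsics, pixels), "R" (3x3) and "t" (3): a world point X has camera coordinates R X + t; the wrist camera has in their place "T_tool_cam" (4x4, takes a point from camera to tool coordinates, whose origin is the TCP and whose axes are the flange's). Camera axes: x right, y down, z forward; pixel columns grow to the right and rows downward; lengths in mm; the calibration is good to about 2 mm. A picture is of the moment at which its call begins: read the wrist's pose just before it. calibration takes no time and is no camera call.
- env.finish_job(): hands the job in, once; it reports no verdict.
The state is a dict: "t": time; "q": joint angles; "qd": joint speeds; "joint_efforts": joint torques, N m; "tcp_pos": TCP position; "eef_rot": TCP orientation; "ft_force": force on the tool from outside, world axes, zero at the start; "moment": the same for the moment, N m; "gripper_width": finger opening in mm.
Only numpy, scipy, OpenCV 4.12 (cv2) and the standard library are available. Lean on these libraries where they do the work, as an engineer would, in place of code of your own. Each camera call takes 0.05 s, during which the arm holds its last target.

## Task

The trigger spray bottle has keeled over and leans with its head on the upright plywood board. Push its foot in gently towards the board, so that its head slides up the board, until the bottle stands upright on the bench with its back up against the board, without squeezing it hard; leave the two aerosol cans where they stand.

Things in the scene. Friction and masses are not known exactly. Their poses are not given: they have to be found in the camera images.
- bottle_mid (a point): trigger spray bottle, 262 mm tall, 0.3 kg, its head resting on the board, tilted about 40 degrees. Point on its middle line, 131 mm from its underside; its z runs foot to head, its x towards the board. Body 50 mm thick along x, 93 mm wide (56 mm to -y, 37 mm to +y of the point), 167 mm high. The near edge of its foot starts 30 mm up; it rights itself only within some 12 degrees of upright
- board: the fixed upright plywood board, 360 mm wide, 308 mm high, 18 mm thick. Origin: bench height, middle of its front face (the face towards the robot); x points into the board, away from the robot, y along it to the left, z up. Standing flush, the bottle's point is 25 mm in front of this face. A few newtons move the bottle; as it rises, its tall body comes back towards the gripper above the fingers
- can_cap_mid (a point): a standing aerosol can with a wide round cap, 67 mm across, 226 mm tall, in front of the other half of the board than the bottle; point at its centre, 113 mm up. To be left alone
- can_bare_mid (a point): a standing aerosol can with a bare nozzle and no cap, 58 mm across, 212 mm tall, at the left edge of the bench beyond the board's end; point at its centre, 106 mm up. To be left alone

How it is judged:
By the outcome, as a careful person would: the job done as asked, in the order asked, and still so for the second after the job is handed in, with the robot touching nothing.
It also fails if it takes over 43 s, if anything falls off the work surface, if the arm or the gripper's body presses on something with over 40 N, if the wrist force passes 120 N, or if a joint passes its speed limit or range.

## Working session

There is one attempt and no reset: what is moved stays moved. The work goes in short steps, Python scripts to look and compute and a tool call to move; the robot and the scene stay as the last step left them, time stands still between calls to the robot, and variables do not carry over. Pictures are saved under pics/ and viewed, and the job is handed in when it is done.

Besides the shell and the picture viewer there is one more tool, called after "Emit:" as name([rows], argument=value, ...), one row to a line, values as JSON. servo_tool: Moves the arm, as the interface text tells. Shift numbers are shares of 0.1 m and turn numbers shares of pi/2 rad, none past 1 either way. Its arguments: {"type":"object","properties":{"steps":{"type":"array"},"newtons":{"type":"number"}},"required":["steps"]}

```bash
mkdir -p pics; ls; python3 - <<'E'
from plant import env
import cv2
o=env.get_obs();print(o)
for n in("scene","side","wrist"):
    cv2.imwrite(f"pics/{n}0.png",cv2.resize(env.get_image(n)[:,:,::-1],(800,600),interpolation=cv2.INTER_CUBIC))
    print(n,env.calibration(n))
E
```

```text
pics
{'t': 0.0, 'q': array([68.3027688 , 18.43960087, -4.01503942, 83.17489202,  1.29489936,
       78.5408016 , -3.26083206]), 'qd': array([-0.00581297, -0.06410268,  0.05912636,  0.03737448,  0.04952761,
       -0.06810231, -0.00211752]), 'joint_efforts': array([-8.31978268e-04, -4.93588150e+01, -3.82529693e-01, -3.14335799e+01,
        1.29117089e-02,  1.12726487e-02, -8.44074890e-06]), 'tcp_pos': array([ 248.54097604, -600.02361095,  230.21738537]), 'eef_rot': array([-1.79889941e+02,  5.81473515e-03,  2.25056671e+01]), 'ft_force': array([-0.92680533, -0.38295958, -0.39133023]), 'moment': array([0.03964916, 0.03630857, 0.00604819]), 'gripper_width': 85.32605799561108}
scene {'mtx': array([[503.71150968,   0.        , 283.71416778],
       [  0.        , 503.71150968, 214.79744996],
       [  0.        ,   0.        ,   1.        ]]), 'R': array([[ 0.91853329, -0.3951643 , -0.01190651],
       [-0.35802805, -0.81868493, -0.44896648],
       [ 0.16766784,  0.41665352, -0.89346927]]), 't': array([-520.3762554 ,  305.04265856,  847.92933438])}
side {'mtx': array([[478.35344672,   0.  
[... 158 characters left out ...]
655453,  0.00636921],
       [-0.75287594,  0.40961307, -0.51516498],
       [ 0.44896129, -0.25272374, -0.85706737]]), 't': array([357.08682235, 481.62205573, 860.49573345])}
wrist {'mtx': array([[342.12717821,   0.        , 279.27153257],
       [  0.        , 342.12717821, 210.77830861],
       [  0.        ,   0.        ,   1.        ]]), 'T_tool_cam': array([[-6.32161734e-04, -9.49800270e-01, -3.12856272e-01,
         8.02715861e+01],
       [ 9.99999597e-01, -4.00788132e-04, -8.03860512e-04,
        -5.70875192e-01],
       [ 6.38117851e-04, -3.12856654e-01,  9.49800141e-01,
        -1.43342646e+02],
       [ 0.00000000e+00,  0.00000000e+00,  0.00000000e+00,
         1.00000000e+00]])}
```

View pics/scene0.png

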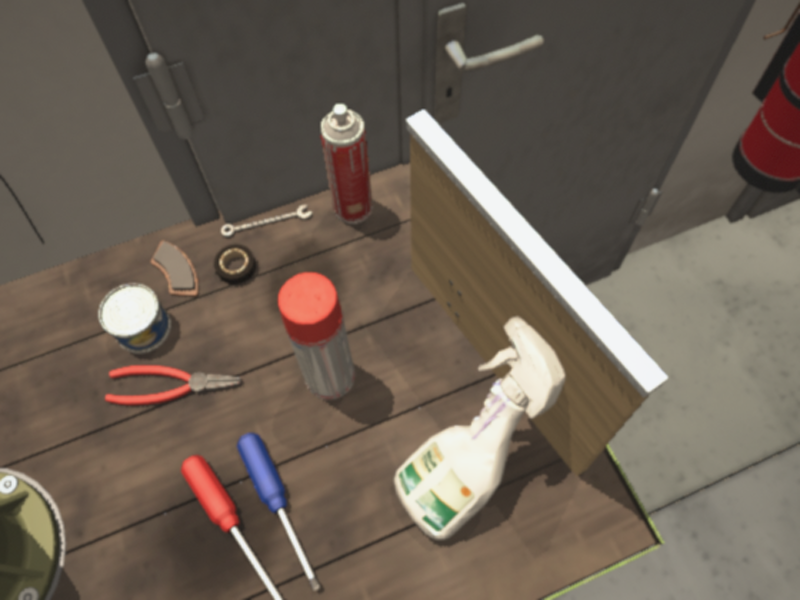

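View pics/side0.png

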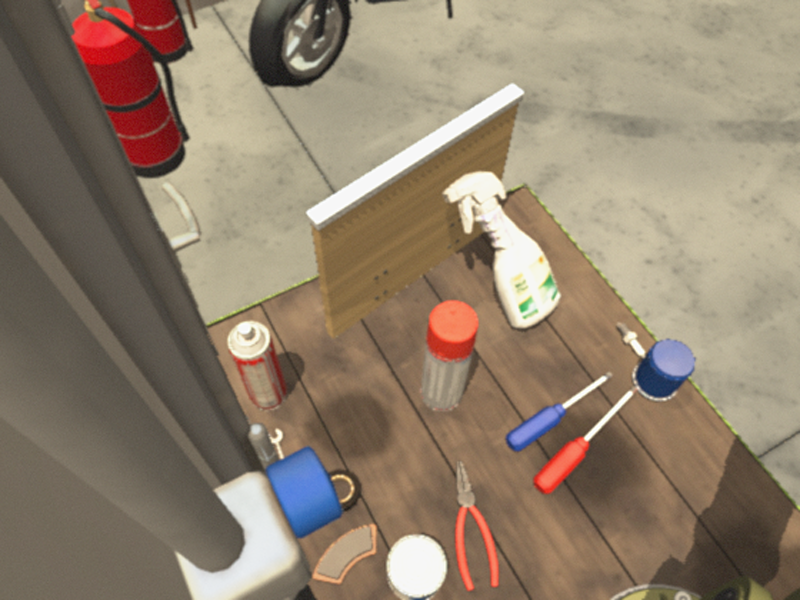

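View pics/wrist0.png

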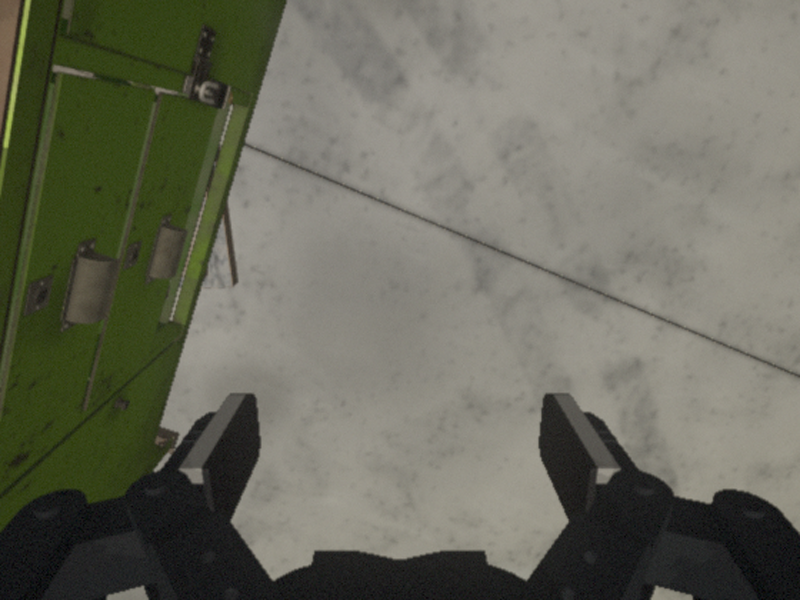

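```bash
python3 - <<'E'
import cv2
s=cv2.imread("pics/scene0.png");d=cv2.imread("pics/side0.png")
cv2.imwrite("pics/sc1.png",cv2.resize(s[300:560,380:680],None,fx=2.3,fy=2.3,interpolation=cv2.INTER_CUBIC)) 
cv2.imwrite("pics/sc2.png",cv2.resize(s[90:310,280:580],None,fx=2.6,fy=2.6,interpolation=cv2.INTER_CUBIC))
cv2.imwrite("pics/sd1.png",cv2.resize(d[70:350,300:580],None,fx=2.1,fy=2.1,interpolation=cv2.INTER_CUBIC))
E
```

```text
(no output)
```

View pics/sc1.png

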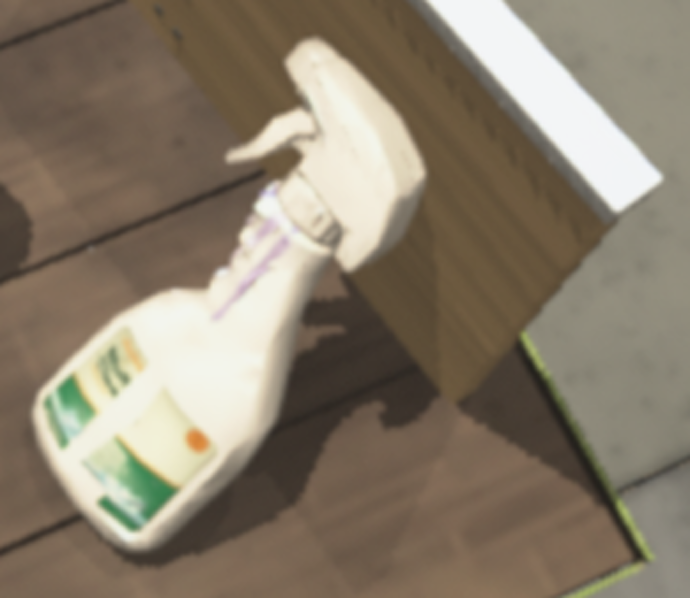

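View pics/sc2.png

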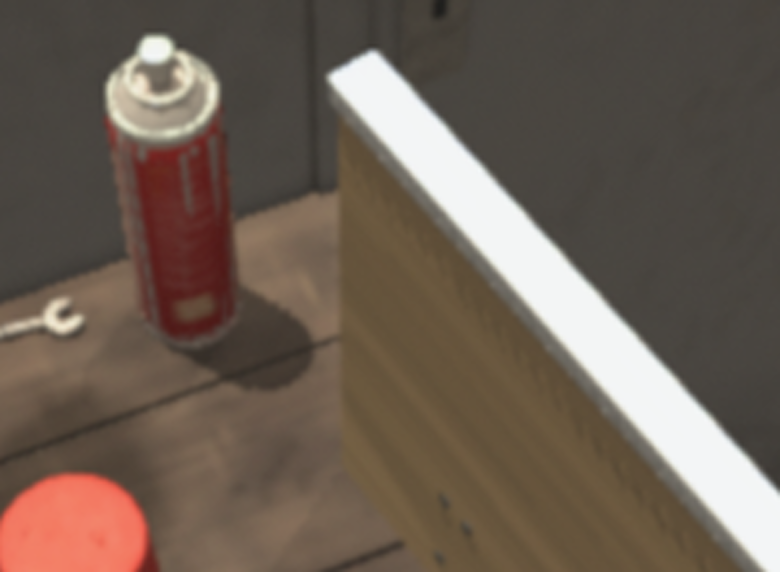

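View pics/sd1.png

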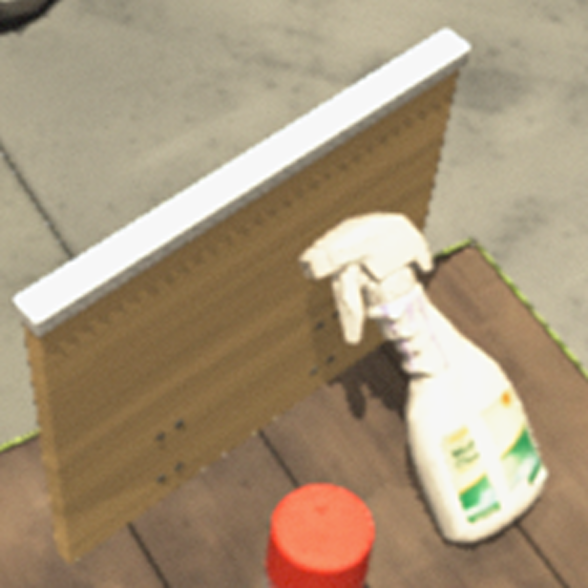

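```bash
cat > h.py <<'E'
import numpy as np
from plant import env
def ray(n,u,v,s=0.7):
    c=env.calibration(n);R,t=np.array(c['R']),np.array(c['t'])
    o=-R.T@t; d=R.T@np.linalg.inv(c['mtx'])@np.array([u*s+(s-1)/2,v*s+(s-1)/2,1]); return o,d/np.linalg.norm(d)
def atz(n,u,v,z):
    o,d=ray(n,u,v); return o+d*(z-o[2])/d[2]
def tri(a,b):
    o1,d1=ray("scene",*a);o2,d2=ray("side",*b)
    k=np.linalg.lstsq(np.c_[d1,-d2],o2-o1,rcond=None)[0]
    p,q=o1+k[0]*d1,o2+k[1]*d2; return (p+q)/2,np.linalg.norm(p-q)
def proj(n,X):
    c=env.calibration(n);p=c['mtx']@(c['R']@np.array(X)+c['t']);return (p[:2]/p[2]+.5)/.7-.5
E
python3 - <<'E'
from h import *
np.set_printoptions(precision=1,suppress=True)
print("topR",tri((646,393),(523.8,92.9)),atz("scene",646,393,308),atz("side",523.8,92.9,308))
print("topL",tri((406.2,120),(316.7,224.8)),atz("scene",406.2,120,308),atz("side",316.7,224.8,308))
print("baseR",atz("scene",577.8,474.8,0)); print("baseL",atz("scene",411,274,0),atz("side",333.3,337.6,0))
for z in(0,30):
  print(z,[atz("scene",*p,z) for p in((396.5,478),(441,538))],[atz("side",*p,z) for p in((513,325),(561,294))])
print("can",atz("side",442,408,0),atz("scene",330,396,0),atz("scene",307,295,226))
E
```

```text
topR (array([ 708.5, -195.3,  310.7]), np.float64(2.1489094101299497)) [ 708.6 -195.2  308. ] [ 712.  -197.4  308. ]
topL (array([640.5, 160.7, 308.4]), np.float64(0.3823675197614643)) [640.5 160.8 308. ] [641.  160.6 308. ]
baseR [ 714.9 -192.7    0. ]
baseL [639.5 150.    0. ] [646.  157.4   0. ]
0 [array([ 508.2, -107.4,    0. ]), array([ 528.9, -194.2,    0. ])] [array([ 525.6, -112.6,    0. ]), array([ 536.6, -217.8,    0. ])]
30 [array([ 506.1, -114.2,   30. ]), array([ 526.1, -198. ,   30. ])] [array([514.1, -99. ,  30. ]), array([ 524.8, -201. ,   30. ])]
can [456.7  65.2   0. ] [470.4  25.4   0. ] [480.9  53.7 226. ]
```

```bash
cat >> h.py <<'E'
from scipy.spatial.transform import Rotation as Ro
np.set_printoptions(precision=3,suppress=True)
B=np.array([677,-18,0.]);a=np.radians(11);N=np.array([np.cos(a),np.sin(a),0]);L=np.array([-np.sin(a),np.cos(a),0])
def bw(x,y,z): return B+x*N+y*L+np.array([0,0,z])
def wb(P): d=np.array(P)-B; return np.array([d@N,d@L,d[2]])
def Rt(el):
    e=np.radians(el);z=np.cos(e)*N-np.array([0,0,np.sin(e)]);y=-L;return np.c_[np.cross(y,z),y,z]
def cmd(P,el,yaw=None):
    o=env.get_obs();R=Ro.from_euler('xyz',o['eef_rot'],degrees=True).as_matrix();M=Rt(el)
    print("t",o['t'],"bframe",wb(o['tcp_pos']),"F_b",wb(o['ft_force']+B),"w",o['gripper_width'])
    print("shift",R.T@(P-o['tcp_pos'])/100,"rot",Ro.from_matrix(R.T@M).as_rotvec()/(np.pi/2))
E
python3 - <<'E'
from h import *
cmd(bw(-290,-100,130),40)
for p in((260,440),(317,587),(195,465),(280,600)): print(atz("scene",*p,10),wb(atz("scene",*p,10)))
E
```

```text
t 0.15 bframe [-531.615 -489.714  230.482] F_b [0.254 0.539 0.395] w 85.37722878479612
shift [ 3.145 -3.335  1.009] rot [-0.057  0.554  0.119]
[369.072   2.225  10.   ] [-298.411   78.608   10.   ]
[ 375.357 -188.323   10.   ] [-328.6   -109.638   10.   ]
[285.412   4.093  10.   ] [-380.178   96.406   10.   ]
[ 331.934 -184.646   10.   ] [-370.524  -97.743   10.   ]
```

Emit:
servo_tool([
  [0.5,-0.5,0,0,0.06,0.03,0],
  [0.9,-1,0,0,0.12,0.06,0],
  [0.9,-1,0,-0.02,0.2,0.08,0],
], newtons=20)

```text
t: 0.52
tcp_pos: [297.2, -469.0, 231.0]
eef_rot: [179.4, -18.3, 15.7]
ft_force: [-0.2, -0.6, 0.1]
gripper_width: 42.6
```

```bash
python3 - <<'E'
from h import *
cmd(bw(-260,-100,150),40);print(env.get_obs()['q'])
E
```

```text
t 0.525 bframe [-458.876 -370.281  231.024] F_b [-0.33  -0.522  0.056] w 42.579436754629675
shift [ 1.836 -2.546  1.436] rot [-0.023  0.351  0.045]
[ 72.005   4.72   -5.852 101.471 -18.571  71.493  -2.642]
```

Emit:
servo_tool([
  [0.4,-0.5,0.1,0,0.1,0.02,0],
  [0.7,-0.9,0.3,0,0.15,0.03,0],
  [0.7,-1,0.4,0,0.18,0.03,0],
])

```text
t: 0.9
tcp_pos: [347.6, -347.6, 213.4]
eef_rot: [-179.1, -34.6, 12.8]
ft_force: [-0.2, -0.2, -0.0]
gripper_width: 42.6
```

```bash
python3 - <<'E'
from h import *
cmd(bw(-260,-100,150),40);print(env.get_obs()['q'])
E
```

```text
t 0.9 bframe [-386.259 -260.688  213.356] F_b [-0.256 -0.186 -0.034] w 42.62736606552861
shift [ 0.721 -1.546  1.291] rot [-0.023  0.171  0.014]
[ 72.889  -5.352  -6.656 118.946 -38.69   65.666   5.579]
```

Emit:
servo_tool([
  [0.4,-0.5,0.4,0,0.04,0.0,0],
  [0.6,-0.9,0.9,0,0.08,0,0],
  [0.7,-1,1,0,0.1,0,0],
])

```text
t: 1.27
tcp_pos: [435.4, -220.3, 170.1]
eef_rot: [-178.8, -43.6, 12.6]
ft_force: [1.2, 0.2, -0.5]
gripper_width: 42.8
```

```bash
python3 - <<'E'
from h import *
cmd(bw(-240,-100,120),45);print(env.get_obs()['q'])
E
```

```text
t 1.275 bframe [-275.734 -152.478  170.068] F_b [ 1.21  -0.065 -0.454] w 42.76873634221136
shift [-0.076 -0.502  0.63 ] rot [-0.026  0.016  0.013]
[ 65.47  -10.751 -13.426 133.379 -56.721  52.531   9.538]
```

Emit:
servo_tool([
  [-0.04,-0.25,0.3,-0.01,0,0.01,0],
  [-0.08,-0.5,0.6,-0.02,0.0,0.01,0],
  [-0.08,-0.5,0.6,-0.02,0.0,0.01,0],
])

```text
t: 1.65
tcp_pos: [459.1, -160.5, 121.8]
eef_rot: [-179.8, -43.5, 11.7]
ft_force: [1.5, -0.1, -0.5]
gripper_width: 42.8
```

```bash
python3 - <<'E'
from h import *
import cv2
cmd(bw(-225,-102,30),45);print(env.get_obs()['q'])
for n in("scene","side","wrist"):
    cv2.imwrite(f"pics/{n}1.png",cv2.resize(env.get_image(n)[:,:,::-1],(800,600),interpolation=cv2.INTER_CUBIC))
E
```

```text
t 1.65 bframe [-241.11   -98.324  121.761] F_b [ 1.429 -0.397 -0.459] w 42.810855945642196
shift [-0.516  0.041  0.776] rot [-0.007  0.016  0.005]
[ 64.934 -11.642 -23.697 140.236 -66.807  41.709  11.577]
```

View pics/wrist1.png

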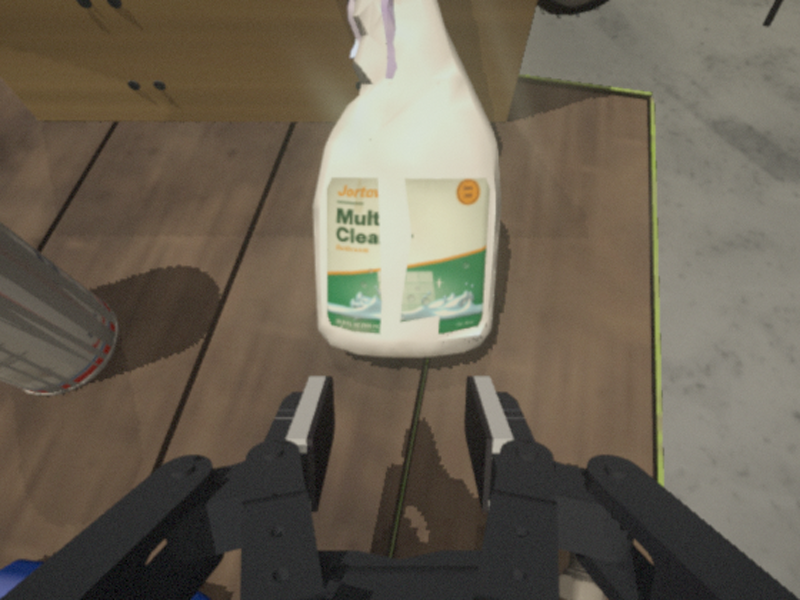

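View pics/side1.png

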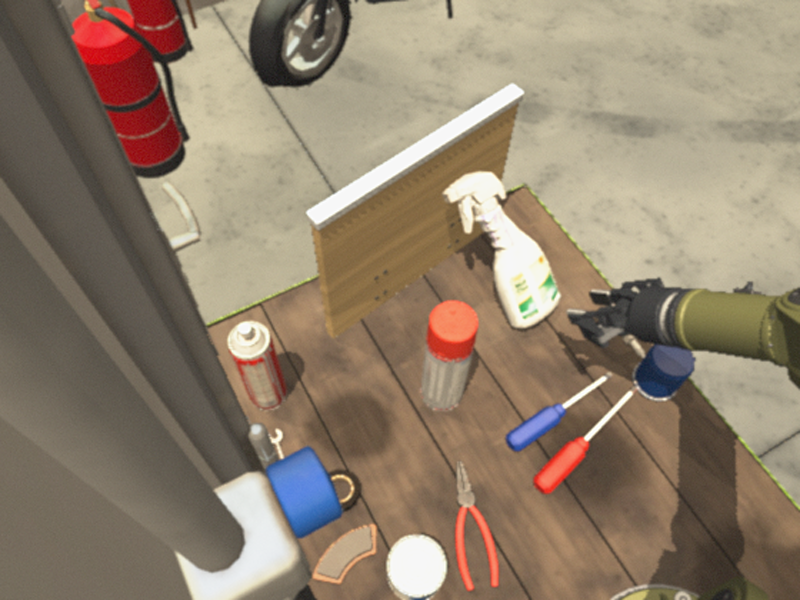

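View pics/scene1.png

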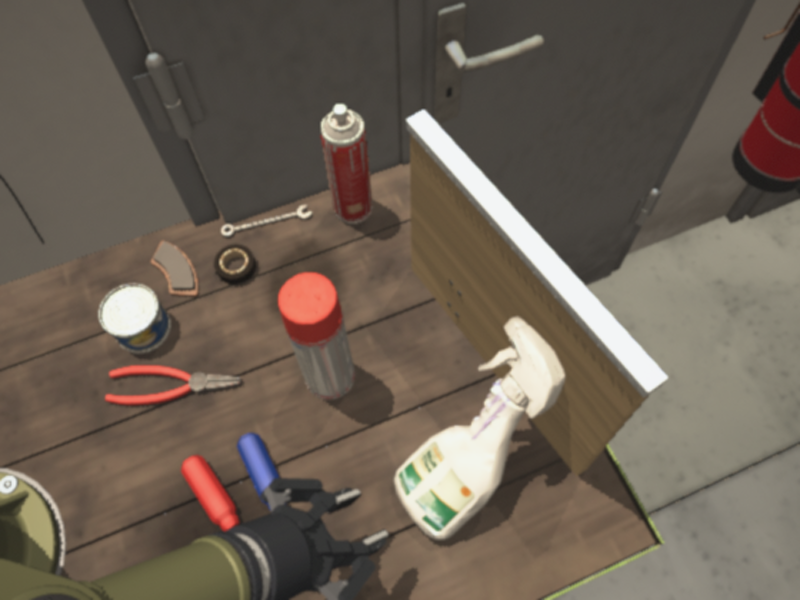

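Emit:
servo_tool([
  [0,0.02,0,0,-0.06,0,0],
  [0.0,0.03,0.0,0,-0.11,0,0],
])

```text
t: 2.05
tcp_pos: [457.5, -167.8, 121.7]
eef_rot: [-179.8, -33.5, 11.1]
ft_force: [0.1, 0.7, 0.3]
gripper_width: 42.5
```

```bash
python3 - <<'E'
from h import *
cmd(bw(-225,-102,34),55);print(env.get_obs()['q'])
E
```

```text
t 2.05 bframe [-244.064 -105.194  121.738] F_b [0.254 0.697 0.338] w 42.5281566241422
shift [-0.325 -0.029  0.837] rot [-0.003  0.017  0.001]
[ 66.276 -11.584 -29.746 134.255 -47.862  41.829 -10.108]
```

Emit:
servo_tool([
  [-0.1,0,0.25,0,0,0,0],
  [-0.2,-0.02,0.5,0,0,0,0],
  [-0.26,-0.03,0.66,0,0,0,0],
  [-0.26,-0.03,0.66,0,0,0,0],
])

```text
t: 2.55
tcp_pos: [470.1, -161.8, 51.0]
eef_rot: [-179.6, -33.4, 10.9]
ft_force: [-0.1, -0.5, 0.5]
gripper_width: 42.7
```

```bash
python3 - <<'E'
from h import *
cmd(bw(-215,-102,32),52);print(env.get_obs()['q'])
E
```

```text
t 2.55 bframe [-230.57  -101.671   51.049] F_b [-0.172 -0.432  0.468] w 42.6536668227331
shift [0.025 0.005 0.245] rot [-0.004  0.051 -0.001]
[ 64.294  -1.479 -31.914 136.691 -52.688  29.722  -3.298]
```

Emit:
servo_tool([
  [0,0,0.15,0,0,0,0],
  [0.05,0,0.28,0,0,0,0],
  [0.08,0,0.32,0,0,0,0],
  [0.08,0,0.32,0,0,0,0],
])

```text
t: 3.05
tcp_pos: [494.1, -157.5, 29.4]
eef_rot: [-179.6, -33.4, 10.9]
ft_force: [-0.5, -0.5, 0.8]
gripper_width: 43.0
```

```bash
python3 - <<'E'
from h import *
import cv2
cmd(bw(-180,-102,30),52);print(env.get_obs()['q'])
for n in("scene","side","wrist"):
    cv2.imwrite(f"pics/{n}2.png",cv2.resize(env.get_image(n)[:,:,::-1],(800,600),interpolation=cv2.INTER_CUBIC))
E
```

```text
t 3.05 bframe [-206.142 -102.088   29.361] F_b [-0.561 -0.422  0.79 ] w 43.01426883173085
shift [ 0.222 -0.     0.139] rot [-0.004  0.051 -0.001]
[ 62.411   4.231 -33.448 135.249 -52.983  23.997  -3.366]
```

View pics/wrist2.png

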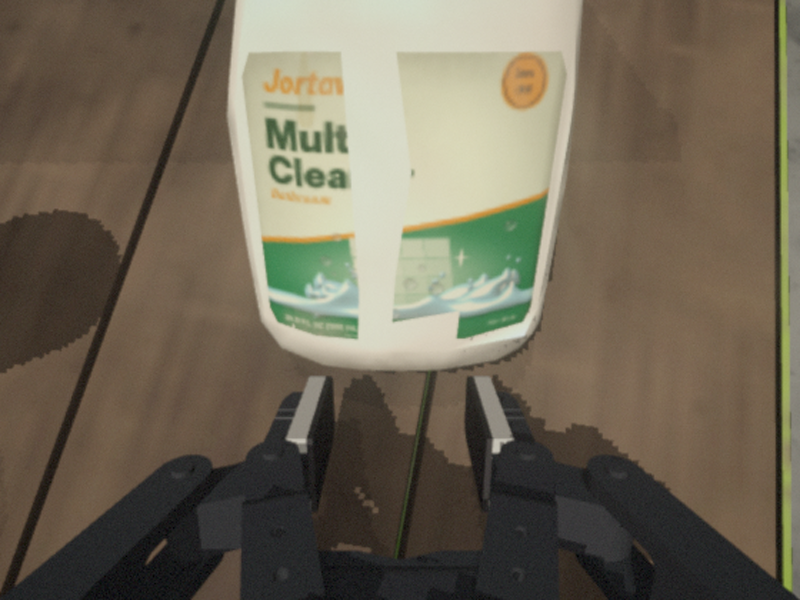

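View pics/side2.png

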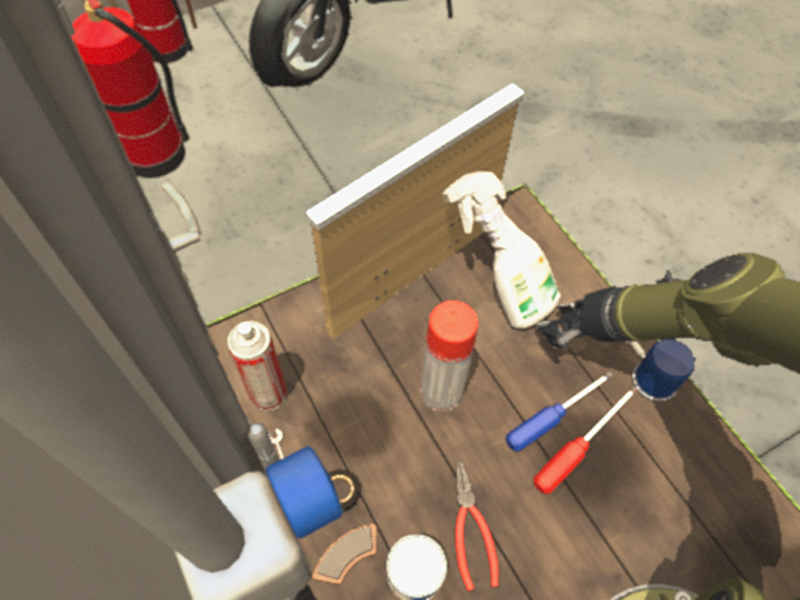

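Emit:
servo_tool([
  [0.04,0,0.03,0,0,0,0],
  [0.08,0,0.055,0,0,0,0],
  [0.13,0,0.08,0,0,0,0],
  [0.17,0,0.11,0,0,0,0],
  [0.21,0,0.14,0,0,0,0],
])

```text
t: 3.82
tcp_pos: [517.0, -152.7, 27.7]
eef_rot: [-179.6, -33.3, 10.9]
ft_force: [-6.2, -2.1, 0.6]
gripper_width: 42.6
```

```bash
python3 - <<'E'
from h import *
import cv2
cmd(bw(-150,-102,30),52)
for n in("side","wrist"):
    cv2.imwrite(f"pics/{n}3.png",cv2.resize(env.get_image(n)[:,:,::-1],(800,600),interpolation=cv2.INTER_CUBIC))
E
```

```text
t 3.825 bframe [-182.736 -101.694   27.73 ] F_b [-6.463 -0.855  0.587] w 42.63239517727543
shift [0.286 0.004 0.161] rot [-0.004  0.053 -0.001]
```

View pics/wrist3.png

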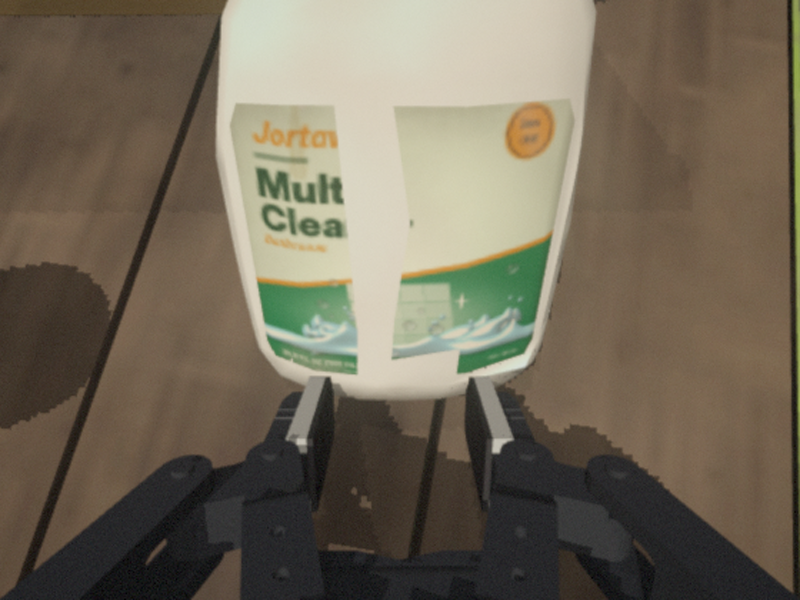

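Emit:
servo_tool([
  [0.06,0,0.02,0,0,0,0],
  [0.1,0,0.05,0,0.01,0,0],
  [0.15,0,0.08,0,0.02,0,0],
  [0.19,0,0.1,0,0.03,0,0],
  [0.24,0,0.13,0,0.04,0,0],
])

```text
t: 4.55
tcp_pos: [543.9, -147.2, 30.0]
eef_rot: [-179.5, -36.9, 10.8]
ft_force: [-3.6, -1.4, -0.3]
gripper_width: 42.7
```

```bash
python3 - <<'E'
from h import *
import cv2
cmd(bw(-125,-102,29),50)
for n in("side","wrist"):
    cv2.imwrite(f"pics/{n}4.png",cv2.resize(env.get_image(n)[:,:,::-1],(800,600),interpolation=cv2.INTER_CUBIC))
E
```

```text
t 4.55 bframe [-155.276 -101.465   29.987] F_b [-3.77  -0.648 -0.297] w 42.74352243481703
shift [0.236 0.006 0.19 ] rot [-0.004  0.035 -0.002]
```

View pics/wrist4.png

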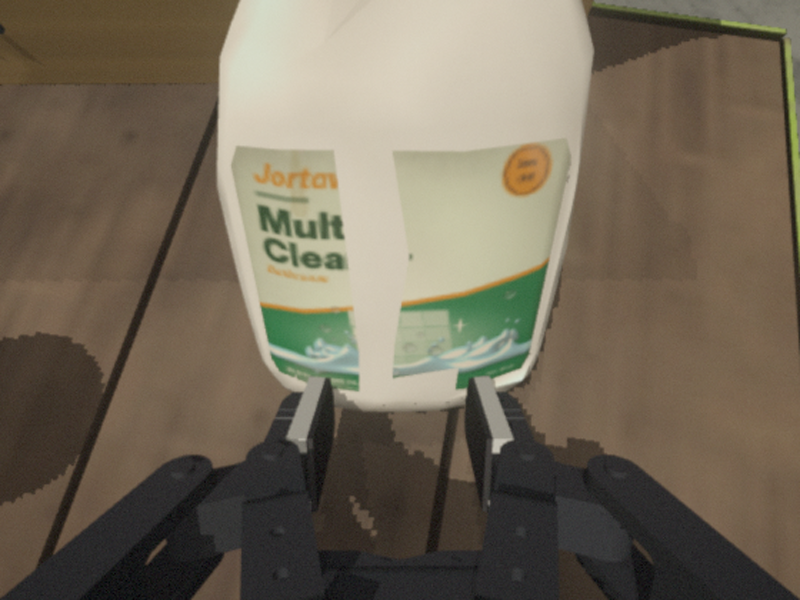

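View pics/side4.png

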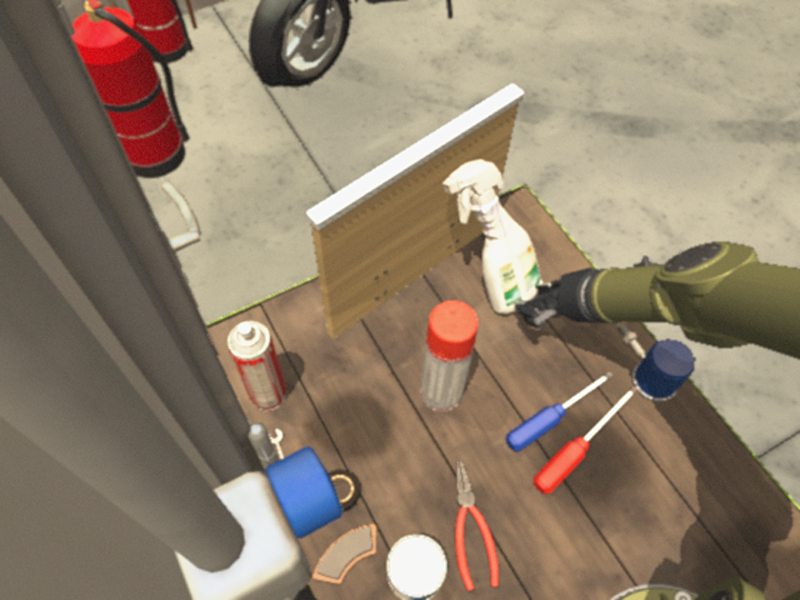

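Emit:
servo_tool([
  [0.03,0,0.035,0,0.01,0,0],
  [0.08,0,0.065,0,0.02,0,0],
  [0.12,0,0.1,0,0.03,0,0],
  [0.16,0,0.13,0,0.04,0,0],
  [0.2,0,0.165,0,0.04,0,0],
])

```text
t: 5.28
tcp_pos: [569.5, -142.4, 28.7]
eef_rot: [-179.4, -40.5, 10.7]
ft_force: [-2.4, -0.5, -1.3]
gripper_width: 42.9
```

```bash
python3 - <<'E'
from h import *
import cv2
cmd(bw(-105,-102,27),46);print(env.get_obs()['q'])
for n in("side","wrist"):
    cv2.imwrite(f"pics/{n}5.png",cv2.resize(env.get_image(n)[:,:,::-1],(800,600),interpolation=cv2.INTER_CUBIC))
E
```

```text
t 5.275 bframe [-129.305 -101.613   28.664] F_b [-2.468 -0.025 -1.284] w 42.8908636015037
shift [0.174 0.004 0.17 ] rot [-0.004  0.039 -0.003]
[ 66.04   13.806 -42.413 131.774 -71.422  15.554  14.463]
```

View pics/wrist5.png

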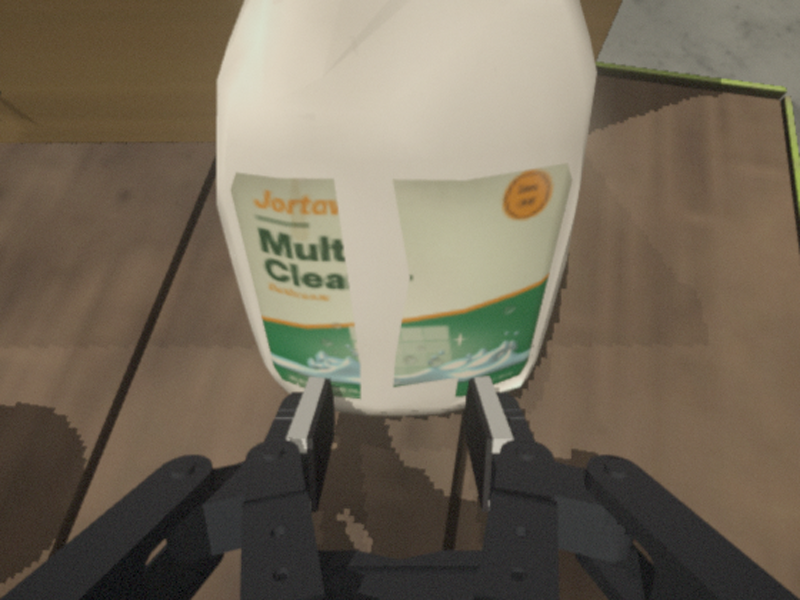

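Emit:
servo_tool([
  [0.04,0,0.03,0,0,0,0],
  [0.08,0,0.065,0,0,0,0],
  [0.12,0,0.1,0,0,0,0],
  [0.15,0,0.13,0,0,0,0],
  [0.19,0,0.165,0,0,0,0],
])

```text
t: 6.0
tcp_pos: [595.3, -137.0, 29.0]
eef_rot: [-179.5, -40.5, 10.8]
ft_force: [-2.4, -0.4, -1.2]
gripper_width: 42.9
```

```bash
python3 - <<'E'
from h import *
import cv2
cmd(bw(-80,-102,27),49.5);print(env.get_obs()['q'])
for n in("side","scene","wrist"):
    cv2.imwrite(f"pics/{n}6.png",cv2.resize(env.get_image(n)[:,:,::-1],(800,600),interpolation=cv2.INTER_CUBIC))
E
```

```text
t 6.0 bframe [-102.933 -101.264   28.952] F_b [-2.474  0.087 -1.229] w 42.92816584762349
shift [0.162 0.008 0.164] rot [-0.004 -0.    -0.002]
[ 62.233  16.047 -41.243 129.207 -68.562  13.426  10.492]
```

View pics/wrist6.png

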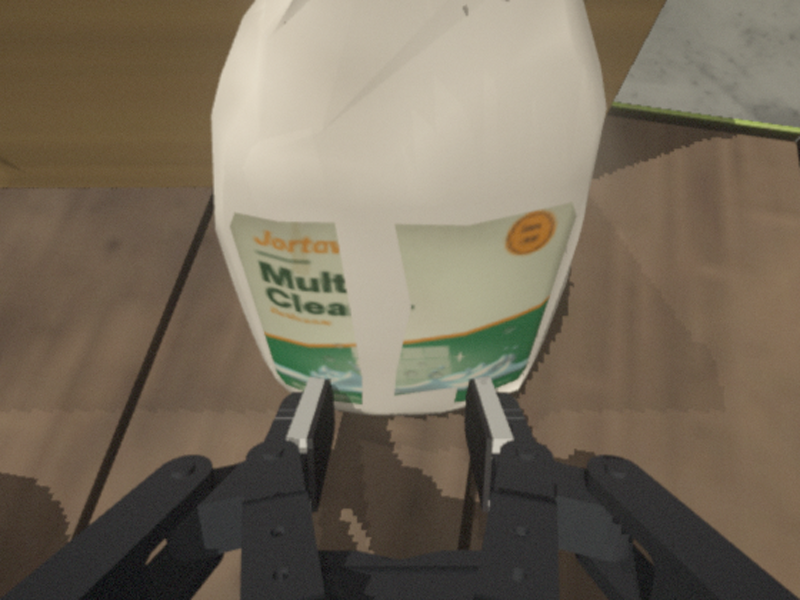

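View pics/side6.png

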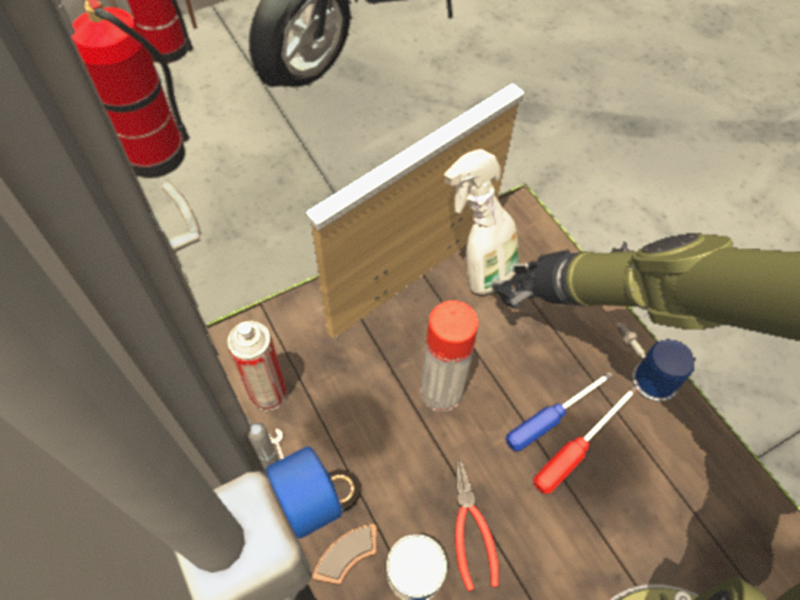

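View pics/scene6.png

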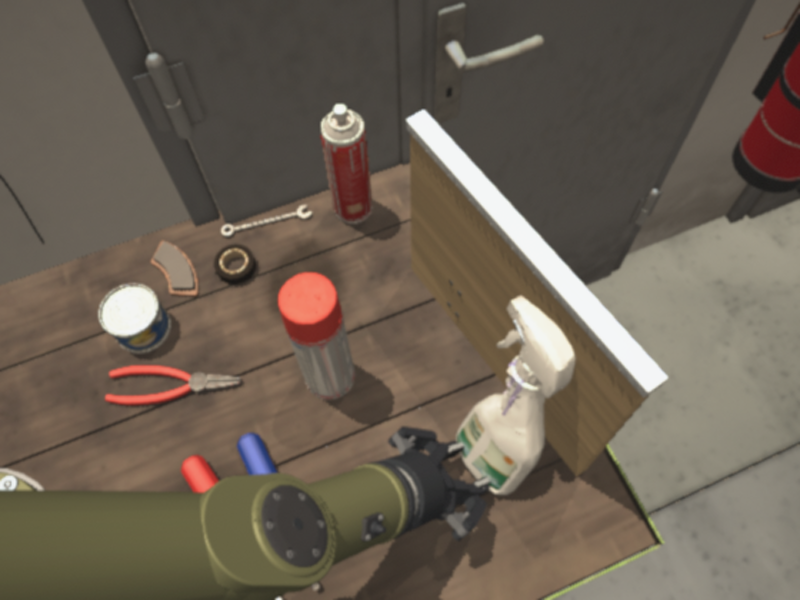

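Emit:
servo_tool([
  [0.02,0,0.03,0,0,0,0],
  [0.05,0,0.06,0,0,0,0],
  [0.08,0,0.085,0,0,0,0],
  [0.11,0,0.11,0,0,0,0],
  [0.14,0,0.135,0,0,0,0],
  [0.14,0,0.135,0,0,0,0],
])

```text
t: 6.9
tcp_pos: [615.3, -132.8, 28.6]
eef_rot: [-179.5, -40.6, 10.8]
ft_force: [0.2, -0.9, -0.5]
gripper_width: 42.7
```

```bash
python3 - <<'E'
from h import *
import cv2
cmd(bw(-60,-102,27),49.5);print(env.get_obs()['q'])
for n in("side","scene","wrist"):
    cv2.imwrite(f"pics/{n}7.png",cv2.resize(env.get_image(n)[:,:,::-1],(800,600),interpolation=cv2.INTER_CUBIC))
E
```

```text
t 6.9 bframe [ -82.447 -100.968   28.584] F_b [ 0.056 -0.922 -0.519] w 42.69284140852219
shift [0.16  0.011 0.158] rot [-0.005 -0.001 -0.001]
[ 58.948  17.713 -39.804 127.187 -66.502  12.082   7.631]
```

View pics/wrist7.png

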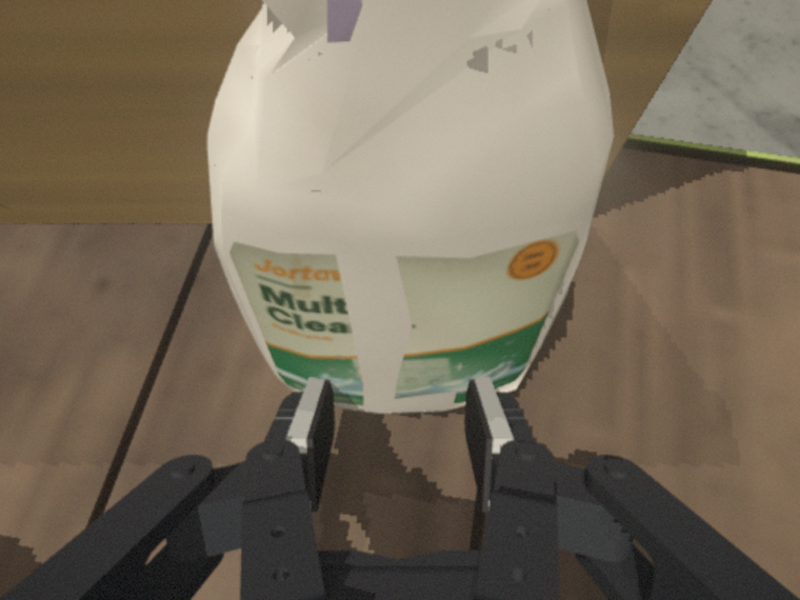

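View pics/scene7.png

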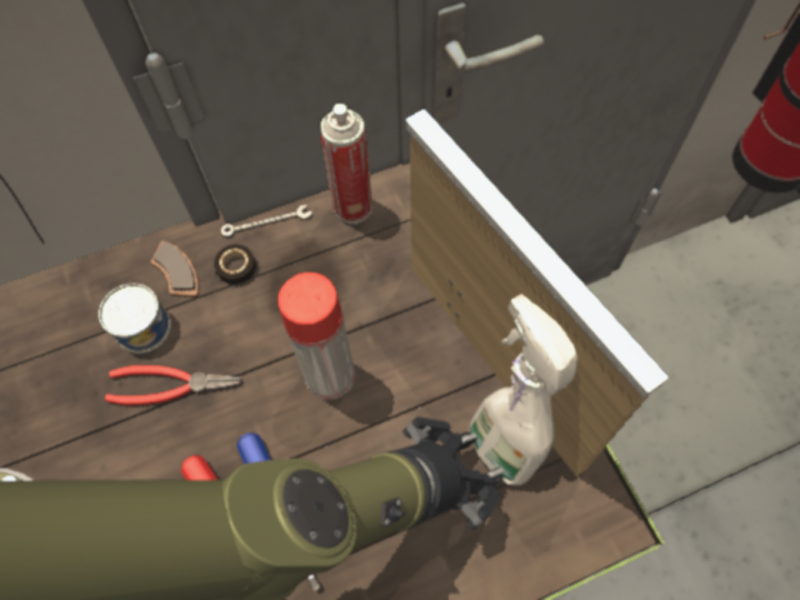

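Emit:
servo_tool([
  [0.015,0,0.02,0,0,0,0],
  [0.03,0,0.04,0,0,0,0],
  [0.05,0,0.06,0,0,0,0],
  [0.07,0,0.075,0,0,0,0],
  [0.08,0,0.09,0,0,0,0],
  [0.08,0,0.09,0,0,0,0],
])

```text
t: 7.8
tcp_pos: [627.1, -130.5, 27.1]
eef_rot: [-179.5, -40.6, 10.8]
ft_force: [-1.2, -0.7, -0.6]
gripper_width: 42.9
```

```bash
python3 - <<'E'
from h import *
import cv2
cmd(bw(-60,-102,27),49.5);print(env.get_obs()['q'])
for n in("side","scene","wrist"):
    cv2.imwrite(f"pics/{n}8.png",cv2.resize(env.get_image(n)[:,:,::-1],(800,600),interpolation=cv2.INTER_CUBIC))
E
```

```text
t 7.8 bframe [ -70.459 -100.893   27.072] F_b [-1.277 -0.48  -0.629] w 42.93529339959013
shift [0.079 0.011 0.069] rot [-0.005 -0.001 -0.001]
[ 56.919  18.806 -38.807 125.979 -65.428  11.276   6.123]
```

View pics/wrist8.png

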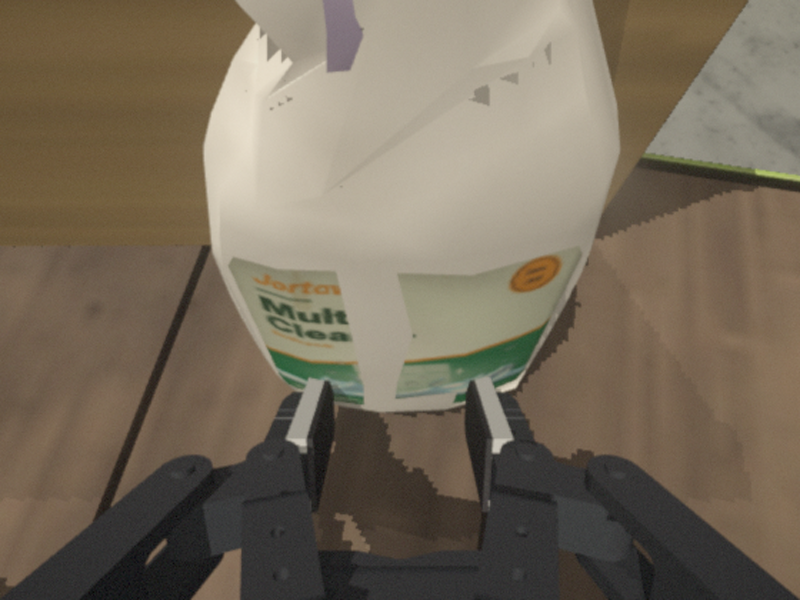

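View pics/side8.png

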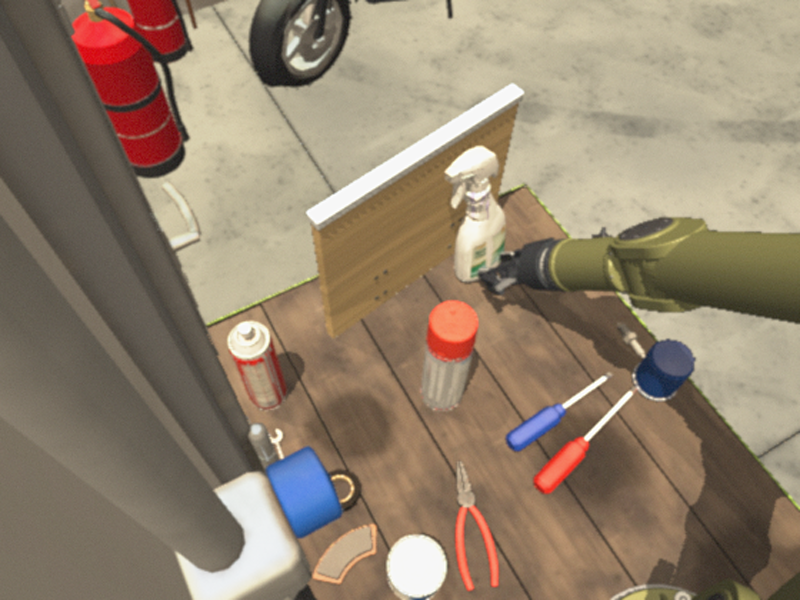

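Emit:
servo_tool([
  [0.02,0,0.02,0,0,0,0],
  [0.03,0,0.03,0,0,0,0],
  [0.045,0,0.045,0,0,0,0],
  [0.06,0,0.055,0,0,0,0],
  [0.06,0,0.055,0,0,0,0],
])

```text
t: 8.57
tcp_pos: [635.3, -128.8, 27.1]
eef_rot: [-179.5, -40.6, 10.9]
ft_force: [-1.4, 0.1, -0.3]
gripper_width: 42.3
```

```bash
python3 - <<'E'
from h import *
import cv2
cmd(bw(-60,-102,27),49.5);print(env.get_obs()['q'])
for n in("wrist",):
    cv2.imwrite(f"pics/{n}9.png",cv2.resize(env.get_image(n)[:,:,::-1],(800,600),interpolation=cv2.INTER_CUBIC))
E
```

```text
t 8.575 bframe [ -62.029 -100.776   27.097] F_b [-1.399  0.35  -0.279] w 42.285387304309836
shift [0.015 0.012 0.014] rot [-0.005 -0.002 -0.001]
[ 55.313  19.348 -37.864 125.118 -64.527  10.95    4.817]
```

View pics/wrist9.png

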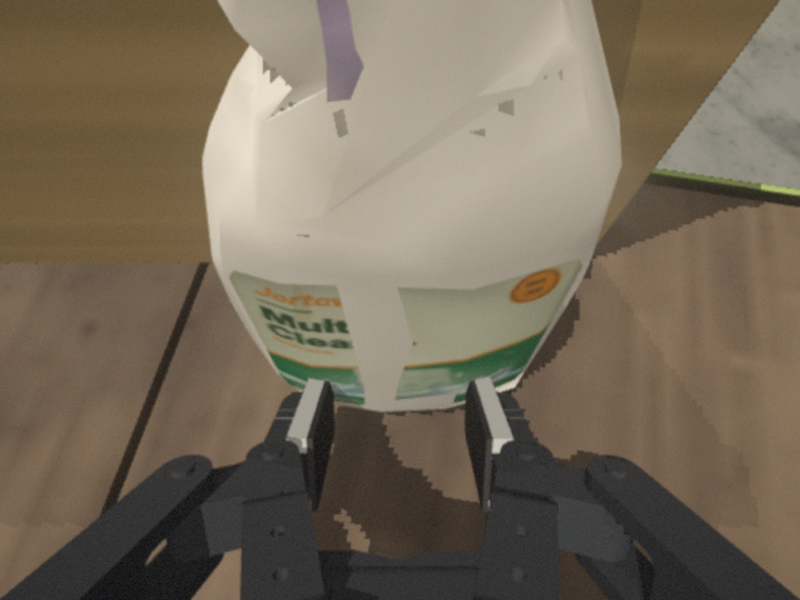

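Emit:
servo_tool([
  [0.015,0,0.01,0,0,0,0],
  [0.025,0,0.02,0,0,0,0],
  [0.035,0,0.03,0,0,0,0],
  [0.045,0,0.04,0,0,0,0],
  [0.045,0,0.04,0,0,0,0],
])

```text
t: 9.25
tcp_pos: [641.3, -127.5, 27.0]
eef_rot: [-179.5, -40.6, 10.9]
ft_force: [-2.3, 0.1, -0.6]
gripper_width: 43.0
```

```bash
python3 - <<'E'
from h import *
import cv2
cmd(bw(-50,-102,27),49.5);print(env.get_obs()['q'])
for n in("wrist","scene","side"):
    cv2.imwrite(f"pics/{n}10.png",cv2.resize(env.get_image(n)[:,:,::-1],(800,600),interpolation=cv2.INTER_CUBIC))
E
```

```text
t 9.25 bframe [ -55.922 -100.723   27.029] F_b [-2.248  0.53  -0.648] w 43.019203859587115
shift [0.045 0.013 0.039] rot [-0.005 -0.002 -0.001]
[ 54.092  19.73  -37.107 124.483 -63.845  10.746   3.819]
```

View pics/wrist10.png

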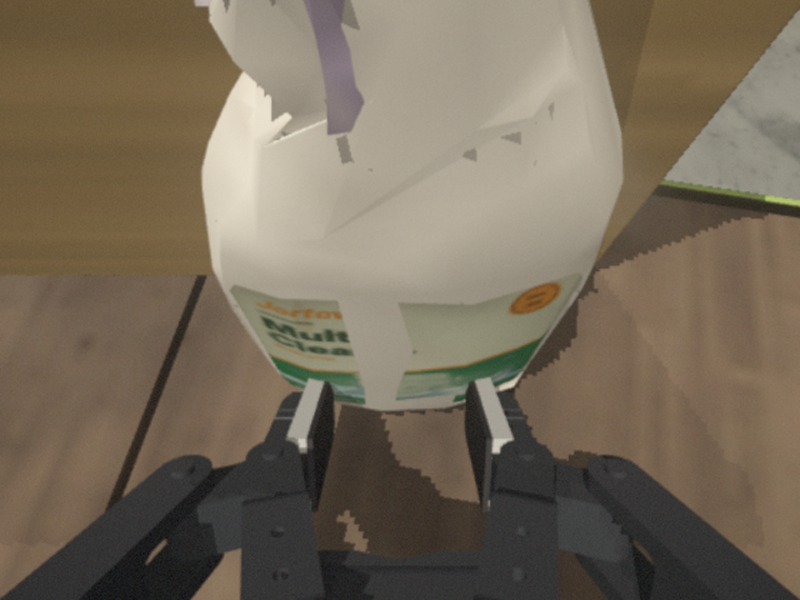

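View pics/scene10.png

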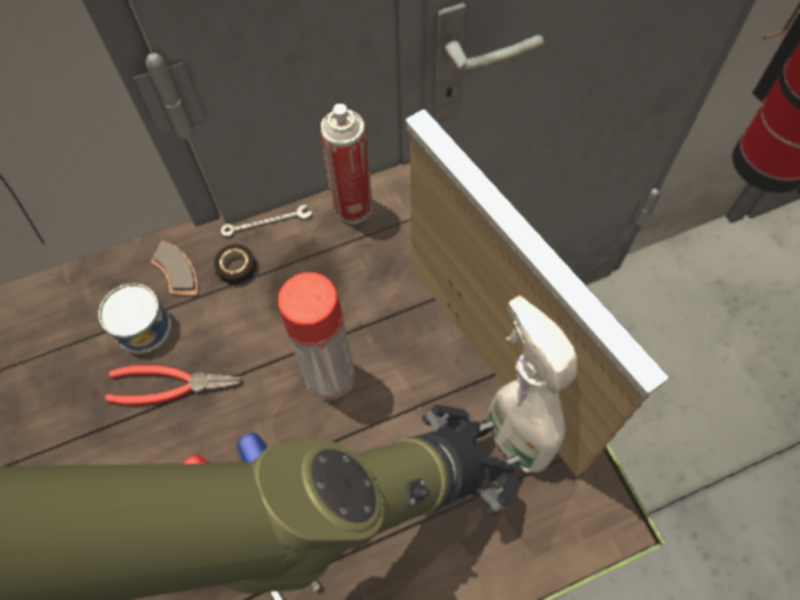

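```bash
cat >> h.py <<'E'
def watz(u,v,z):
    o=env.get_obs();R=Ro.from_euler('xyz',o['eef_rot'],degrees=True).as_matrix();c=env.calibration('wrist');T=c['T_tool_cam']
    O=o['tcp_pos']+R@T[:3,3];d=R@T[:3,:3]@np.linalg.inv(c['mtx'])@np.array([u*.7-.15,v*.7-.15,1]);return wb(O+d*(z-O[2])/d[2])
E
python3 - <<'E'
from h import *
for p in((40,276),(180,275)): print(watz(*p,0))
for z in (0,5,10): print(watz(395,411,z))
E
```

```text
[ 1.399 54.395  0.   ]
[ 1.84  -5.815  0.   ]
[-55.665 -98.279   0.   ]
[-56.525 -98.363   5.   ]
[-57.385 -98.447  10.   ]
```

Emit:
servo_tool([
  [0.01,0,0.01,0,0,0,0],
  [0.02,0,0.015,0,0,0,0],
  [0.03,0,0.02,0,0,0,0],
  [0.03,0,0.025,0,0,0,0],
  [0.03,0,0.025,0,0,0,0],
])

```text
t: 10.02
tcp_pos: [644.7, -126.9, 27.1]
eef_rot: [-179.5, -40.6, 10.9]
ft_force: [-8.1, -1.1, 3.3]
gripper_width: 42.3
```

```bash
python3 - <<'E'
from h import *
import cv2
cmd(bw(-48,-102,27),49.5)
for n in("wrist",):
    cv2.imwrite(f"pics/{n}11.png",cv2.resize(env.get_image(n)[:,:,::-1],(800,600),interpolation=cv2.INTER_CUBIC))
E
```

```text
t 10.025 bframe [ -52.443 -100.7     27.052] F_b [-8.119  0.497  3.345] w 42.30357265621473
shift [0.033 0.013 0.029] rot [-0.005 -0.001 -0.001]
```

View pics/wrist11.png

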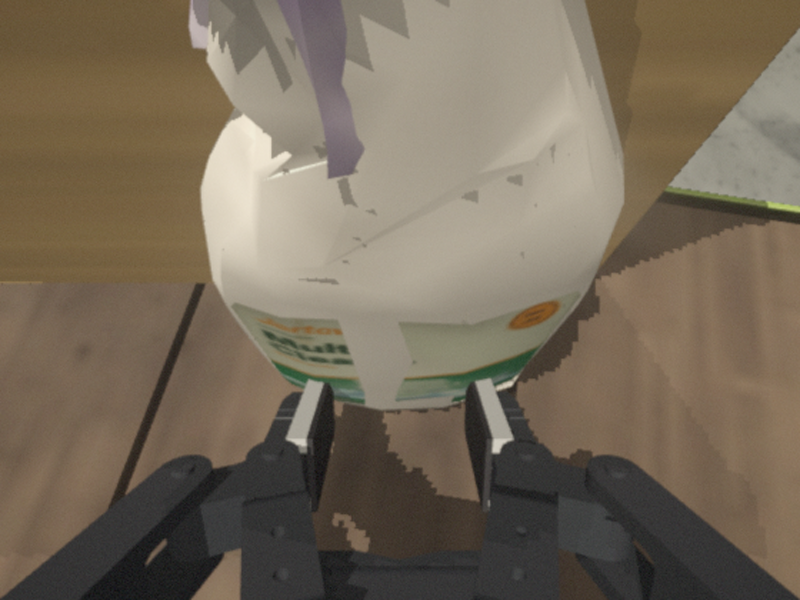

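```bash
python3 - <<'E'
from h import *
import cv2
a=env.get_image("side")[:,:,::-1];b=env.get_image("scene")[:,:,::-1]
cv2.imwrite("pics/z11a.png",cv2.resize(a[90:210,290:390],None,fx=5,fy=5,interpolation=cv2.INTER_CUBIC))
cv2.imwrite("pics/z11b.png",cv2.resize(b[190:340,290:470],None,fx=4,fy=4,interpolation=cv2.INTER_CUBIC))
cmd(bw(-48,-102,27),49.5)
E
```

```text
t 10.175 bframe [ -52.457 -100.693   27.05 ] F_b [-6.741  1.113  3.263] w 42.931794798313284
shift [0.034 0.013 0.029] rot [-0.005 -0.001 -0.001]
```

View pics/z11a.png

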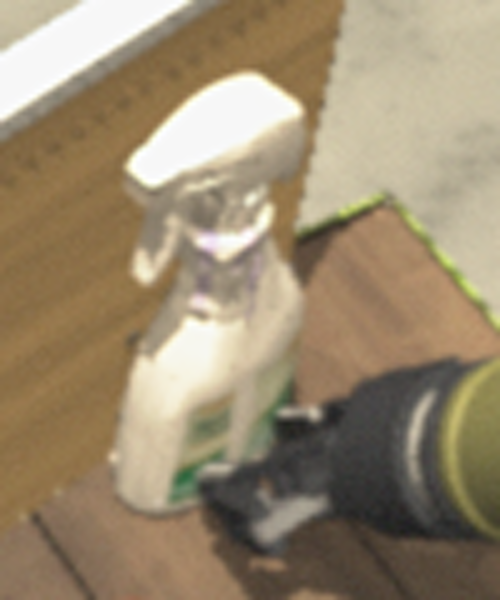

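View pics/z11b.png

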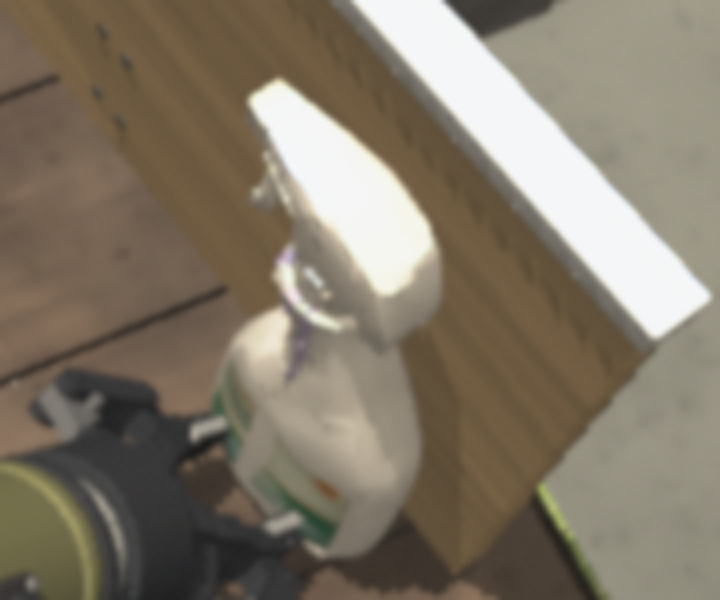

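Emit:
servo_tool([
  [-0.02,0,-0.015,0,0,0,0],
  [-0.06,0,-0.05,0,0,0,0],
  [-0.1,0,-0.085,0,0,0,0],
  [-0.16,0,-0.14,0,0,0,0],
  [-0.23,0,-0.2,0,0,0,0],
  [-0.23,0,-0.2,0,0,0,0],
])

```text
t: 10.92
tcp_pos: [613.9, -133.4, 27.0]
eef_rot: [-179.5, -40.6, 10.8]
ft_force: [0.1, -1.0, -1.2]
gripper_width: 42.4
```

```bash
python3 - <<'E'
from h import *
import cv2
cmd(bw(-48,-102,27),49.5)
for n in("wrist",):
    cv2.imwrite(f"pics/{n}12.png",cv2.resize(env.get_image(n)[:,:,::-1],(800,600),interpolation=cv2.INTER_CUBIC))
a=env.get_image("side")[:,:,::-1];b=env.get_image("scene")[:,:,::-1]
cv2.imwrite("pics/z12a.png",cv2.resize(a[90:210,290:390],None,fx=5,fy=5,interpolation=cv2.INTER_CUBIC))
cv2.imwrite("pics/z12b.png",cv2.resize(b[190:340,290:470],None,fx=4,fy=4,interpolation=cv2.INTER_CUBIC))
E
```

```text
t 10.925 bframe [ -83.992 -101.221   26.971] F_b [-0.058 -1.01  -1.196] w 42.376493540689204
shift [0.274 0.009 0.234] rot [-0.004 -0.001 -0.002]
```

View pics/wrist12.png

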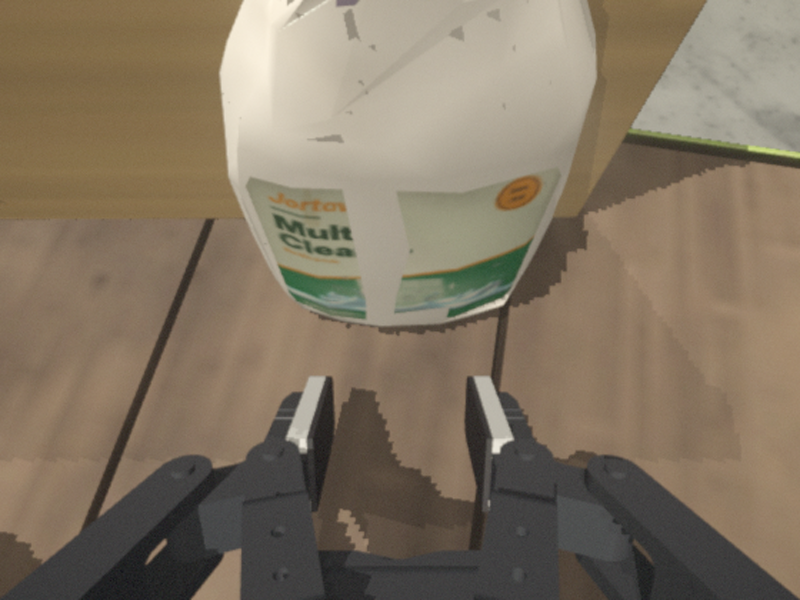

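View pics/z12a.png

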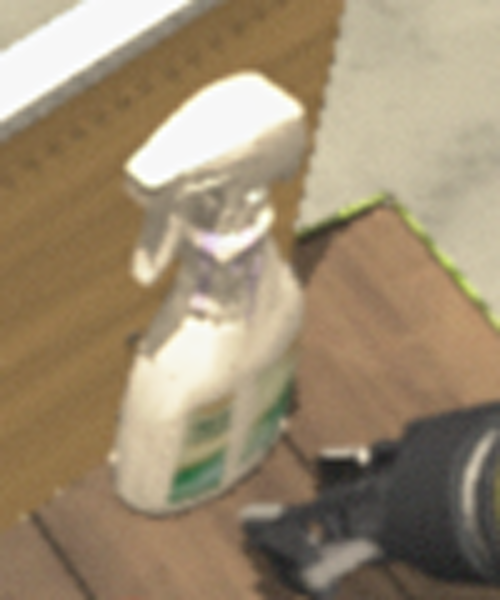

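View pics/z12b.png

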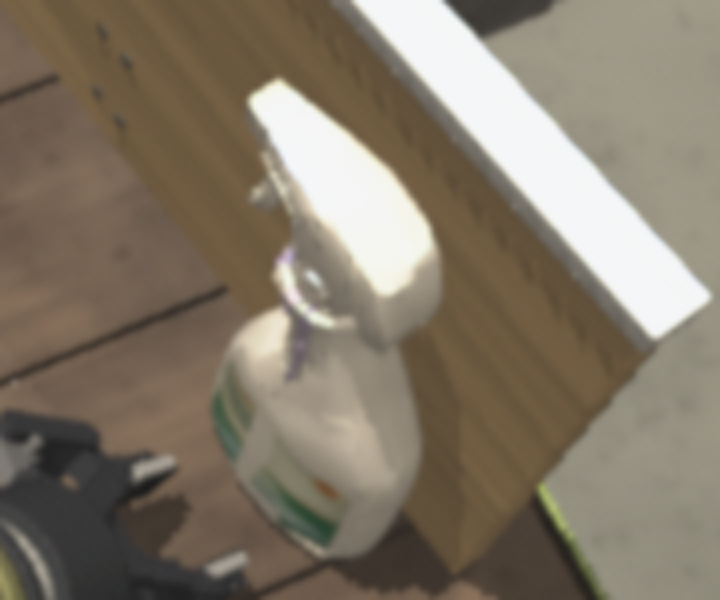

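```bash
python3 - <<'E'
from h import *
import cv2
print("board",watz(40,219,0),watz(200,219,0),watz(575,217,0))
print("foot mid",watz(400,327,0),"L",watz(295,302,0),"R",watz(508,303,0))
# predicted upright flush body shoulders/label: top center head at z262
for x in (-25,-30,-35):
  c=bw(x+1.6,-93,0)
  print(x,"scene head",proj("scene",c+[0,0,262]),"side",proj("side",c+[0,0,262]))
im=env.get_image("wrist")[:,:,::-1]
cv2.imwrite("pics/z13.png",cv2.resize(im[120:260,130:430],None,fx=2.6,fy=2.6,interpolation=cv2.INTER_CUBIC))
E
```

```text
board [ 3.194 62.455  0.   ] [  3.064 -10.142   0.   ] [   3.804 -178.786    0.   ]
foot mid [ -48.451 -100.415    0.   ] L [-37.388 -56.452  -0.   ] R [ -37.853 -145.383    0.   ]
-25 scene head [552.287 349.485] side [485.386 155.365]
-30 scene head [548.166 352.256] side [487.847 157.41 ]
-35 scene head [544.029 355.037] side [490.318 159.464]
```

View pics/z13.png

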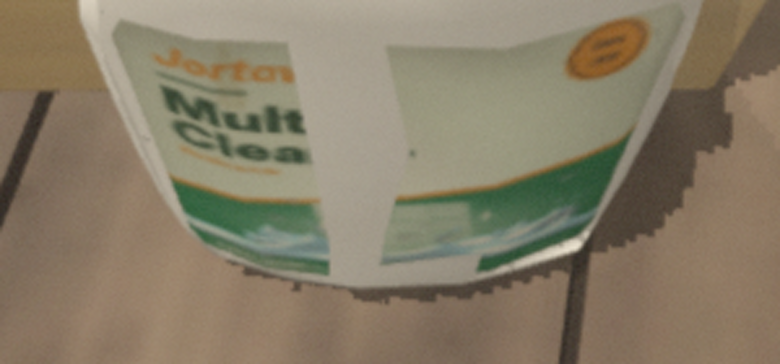

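```bash
python3 - <<'E'
from h import *
s=lambda u,v:((290+u/4)/.7,(190+v/4)/.7)
d=lambda u,v:((290+u/5)/.7,(90+v/5)/.7)
print([wb(atz("scene",*s(*p),z)) for p,z in (((437,240),250),((390,165),262),((280,82),262),((310,130),262))])
print(wb(tri(s(280,82),d(130,165))[0]),tri(s(280,82),d(130,165))[1])   # nozzle tip
print(wb(tri(s(385,345),d(300,130))[0]),tri(s(385,345),d(300,130))[1]) # rear of head
print([wb(atz("side",*d(*p),262)) for p in ((235,72),(180,150),(300,110))])
E
```

```text
[array([  -9.308, -106.102,  250.   ]), array([ -9.701, -78.3  , 262.   ]), array([-20.829, -31.899, 262.   ]), array([-23.847, -52.41 , 262.   ])]
[-20.045 -31.359 260.525] 0.3098166027976931
[ -35.896 -120.4    228.104] 7.806847426932141
[array([-11.257, -96.882, 262.   ]), array([-27.609, -51.043, 262.   ]), array([ -42.791, -102.838,  262.   ])]
```

Emit:
servo_tool([
  [0.0,0,0.12,0,0,0,0],
  [0.1,0,0.2,0,0,0,0],
  [0.15,0,0.25,0,0,0,0],
  [0.165,0,0.265,0,0,0,0],
  [0.175,0,0.275,0,0,0,0],
  [0.175,0,0.275,0,0,0,0],
])

```text
t: 11.88
tcp_pos: [644.6, -126.7, 17.5]
eef_rot: [-179.5, -40.6, 10.9]
ft_force: [-5.1, -0.4, 3.2]
gripper_width: 42.7
```

```bash
python3 - <<'E'
from h import *
cmd(bw(-50,-101,17),49.5);print(env.get_obs()['q'])
E
```

```text
t 11.875 bframe [ -52.517 -100.546   17.471] F_b [-5.104  0.541  3.184] w 42.68930817237419
shift [0.016 0.005 0.02 ] rot [-0.005 -0.001 -0.001]
[ 54.359  21.524 -37.823 124.19  -65.755   9.351   6.487]
```

Emit:
servo_tool([
  [0.004,0,0.003,0,0,0,0],
  [0.008,0,0.007,0,0,0,0],
  [0.008,0,0.007,0,0,0,0],
])

```text
t: 12.25
tcp_pos: [644.7, -126.8, 17.0]
eef_rot: [-179.5, -40.5, 10.9]
ft_force: [-8.2, -0.6, 6.0]
gripper_width: 42.8
```

Emit:
servo_tool([
  [-0.02,0,-0.02,0,0,0,0],
  [-0.08,0,-0.07,0,0,0,0],
  [-0.2,0,-0.17,0,0,0,0],
  [-0.4,0,-0.38,0,0,0,0],
  [-0.5,0,-0.6,0,0,0,0],
  [-0.5,0,-0.7,0,0,0,0],
  [-0.5,0,-0.7,0,0,0,0],
])

```text
t: 13.12
tcp_pos: [563.3, -144.0, 38.6]
eef_rot: [-179.6, -40.6, 10.9]
ft_force: [0.4, 0.4, 0.6]
gripper_width: 42.6
```

```bash
python3 - <<'E'
from h import *
import cv2
cmd(bw(-50,-101,17),49.5);print(env.get_obs()['q'])
for n in("wrist","scene","side"):
    cv2.imwrite(f"pics/{n}14.png",cv2.resize(env.get_image(n)[:,:,::-1],(800,600),interpolation=cv2.INTER_CUBIC))
E
```

```text
t 13.125 bframe [-135.606 -101.978   38.637] F_b [0.52  0.34  0.628] w 42.63024043962294
shift [ 0.51  -0.006  0.721] rot [-0.004 -0.001 -0.   ]
[ 67.462  11.667 -42.971 132.217 -69.47   17.348  12.239]
```

View pics/wrist14.png

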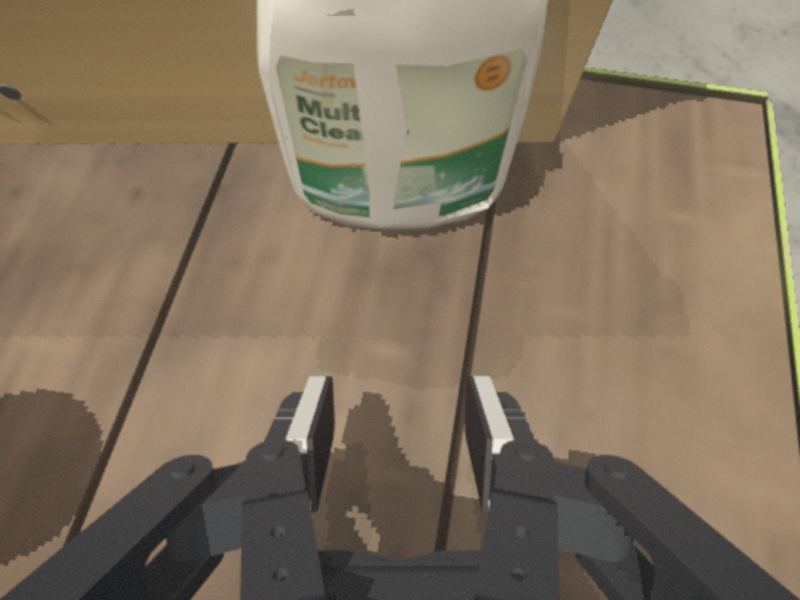

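View pics/scene14.png

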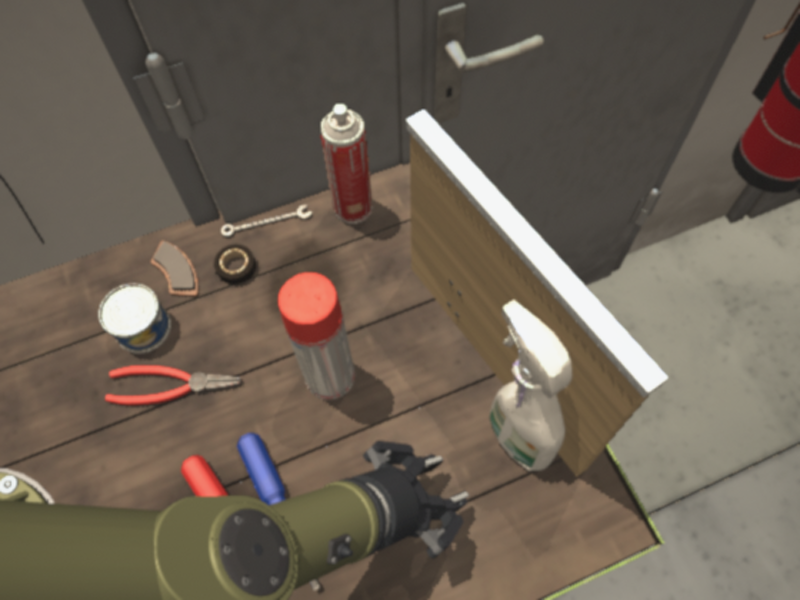

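View pics/side14.png

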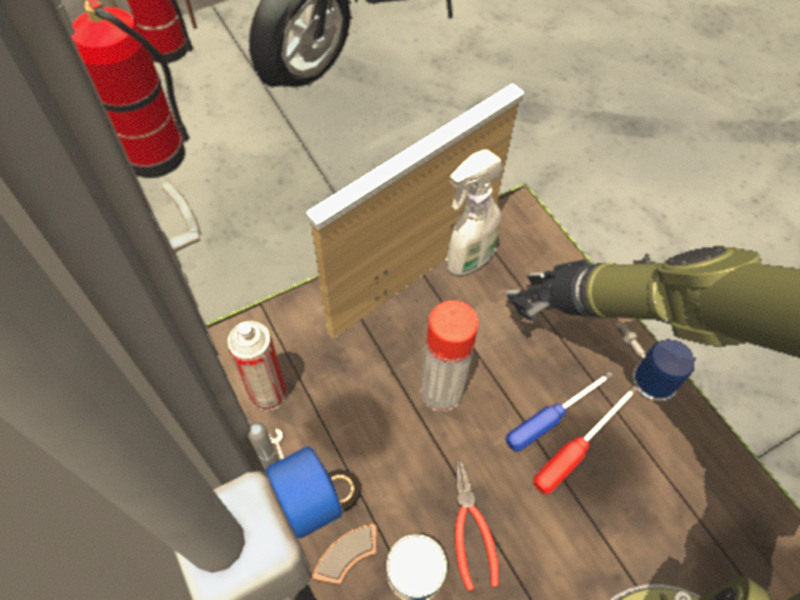

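```bash
python3 - <<'E'
from h import *
import cv2
p=cv2.imread("pics/scene14.png")
b=env.get_image("scene")[:,:,::-1];a=env.get_image("side")[:,:,::-1]
q=cv2.resize(b,(800,600),interpolation=cv2.INTER_CUBIC)
print(np.abs(p.astype(int)-q)[280:480,470:600].mean(), np.abs(p.astype(int)-q)[280:480,50:200].mean(),)
cv2.imwrite("pics/z15a.png",cv2.resize(a[90:210,290:390],None,fx=5,fy=5,interpolation=cv2.INTER_CUBIC))
cv2.imwrite("pics/z15b.png",cv2.resize(b[190:340,290:470],None,fx=4,fy=4,interpolation=cv2.INTER_CUBIC))
w=env.get_image("wrist")[:,:,::-1]
cv2.imwrite("pics/z15w.png",cv2.resize(w[40:180,150:410],None,fx=3,fy=3,interpolation=cv2.INTER_CUBIC))
print(watz(40,143,0),watz(550,141,0),watz(405,233,0))
E
```

```text
0.3362307692307692 0.3590333333333333
[ 1.836 84.686  0.   ] [   2.235 -175.514    0.   ] [ -51.147 -101.996    0.   ]
```

View pics/z15a.png

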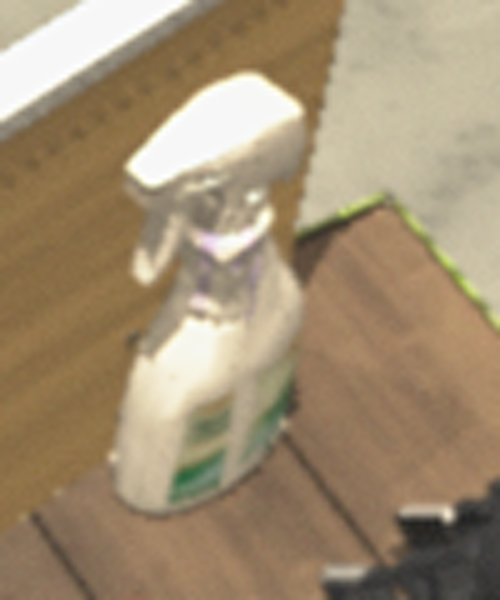

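View pics/z15b.png

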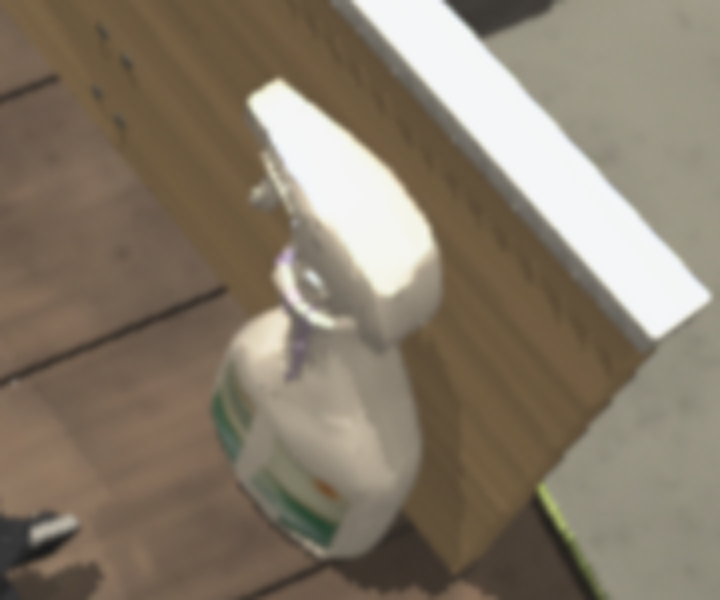

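View pics/z15w.png

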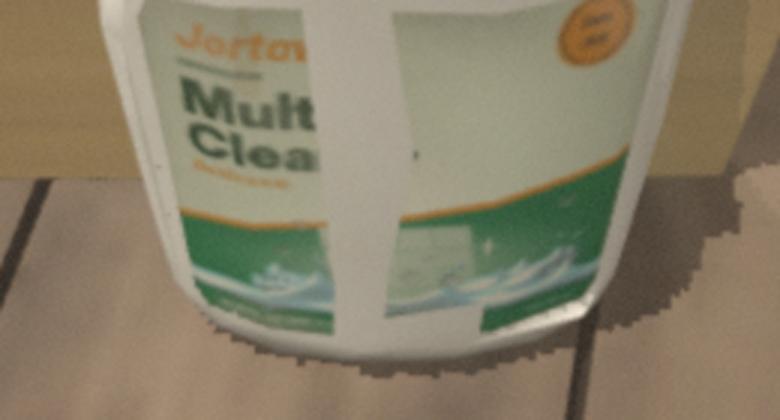

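```bash
python3 - <<'E'
from plant import env
print(env.finish_job(), env.get_obs()['t'])
E
```

```text
the job is handed in; nothing more can be done
the job is handed in; nothing more can be done
```

The bottle is standing upright with its back against the board, and I have handed the job in. I pushed its foot in slowly with half-open, tilted fingers, and the head slid up the board. The last move call ended at 13.1 s, well under the 43 s limit.

**Force:** the readings after each move showed about 2 to 6 N while the bottle slid, and about 10 N in total at the final seating push. That push stopped dead against the board.

**Standing free:** after I backed the fingers off about 80 mm, the bottle did not move between pictures. Its head measured about 260 mm high, which fits its 262 mm height.

**The cans:** both are in the same place in the pictures as at the start.

**One check disagreed slightly:** the foot's front edge measured 52 to 53 mm from the board, where flush would be 50 mm. The camera calibration is only good to about 2 mm and a shadow blurs that edge. I took the bottle as flush because it did not give at all in the second push.

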